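Make up the dry and the oil-immersion lens kits

ROBOT

A 6-joint arm with a two-finger parallel gripper is mounted at the origin on the work surface. World frame = base frame: x ahead of the robot, y to its left, z up, the work surface at z = 0. Lengths are in mm, angles in degrees, forces in N, time in s.
With the tool pointing down it reaches from about 425 to 1125 mm from the base axis. Payload 14.9 kg.
Tool frame: the origin (TCP) lies between the finger pads; the fingertips stand 11 mm ahead of it and the grasp point (between the pads) lies 8 mm behind it; z points along the fingers, y is the line along which they close (so a half turn about z gives the same grasp; the last joint's range is limited). The gripper opens to 91 mm and grips with 3 to 60 N. Pads are 32 mm wide; open, the fingers measure 118 mm over their backs; the gripper's body (76 mm by 178 mm) begins 60 mm behind the grasp point.
Start: joints at [73.15, 21.709, 99.362, -0, 58.929, -1.908], TCP at [180.504, 676.34, 224.932] pointing down, gripper open.
Joint ranges: [-158.91, 158.91], [-42.39, 125.64], [0.06, 152.35], [-60.88, 240.88], [17.5, 164.5], [-176.32, 176.32]. Speed limits (degrees/s): [108.29, 108.29, 136.94, 180, 180, 180].

INTERFACE

Orientations are given as a 3x3 rotation matrix whose columns are the frame's x, y, z axes.
In Python, from rig import get_state, get_image, finish_job gives the robot as it stands.
- The arm moves only by the tool drive_tool, never from a script. Its argument "increments" is a list of rows, each a list of 7 numbers: the shift along the world's x, y, z in cm, then the turn, a rotation vector about the world's x, y, z in rad, then the opening, from 0 (shut) to 1 (fully open). In form: [[x, y, z, ax, ay, az, fingers], ...]. A call has 1 to 5 rows; each row shifts and turns the commanded pose from where the row before left it; what a row does not reach is not made up. A row lasts 1/10 s, in which the tool goes at most 50 mm and 8.59 degrees, less where a joint would pass 70% of its speed; a pose out of reach is approached as far as the arm can. A call with a gripper value outside its range is refused whole. The fingers move at their own pace and stop on an object; the grip force is fixed at half the most. Time passes only in rows, so rows that do not move let the fingers close. It gives the time, the measured TCP pose, the force, the opening and the grip force at its end, in the units of the state.
- get_state(): the state, without advancing time (a new reading comes with each control period).
- get_image(name): name is "scene" or "top"; returns a dict with "frame" (384x512x3 uint8, blue, green, red), "depth" (384x512 float32, mm along the optical axis (not along the pixel's ray), 0 where there is no reading), "camera_matrix" (3x3 intrinsics, pixels), "position" and "rotation" of the camera in the world. Camera axes: x right, y down, z forward; pixel columns grow to the right and rows downward; lengths in mm; the calibration is good to about 2 mm. A picture is of the moment at which its call begins.
- finish_job(): hands the job in; it is judged then, once.
The state is a dict: "clock": time; "joint_positions": joint angles; "dq": joint speeds; "tau": joint torques, N m; "eef_pos": TCP position; "tool_rot": TCP orientation; "contact_force": force on the tool from outside, world axes, zero at the start; "ft_torque": the same for the moment, N m; "opening": finger opening in mm; "finger_force": force on a finger pad.
Only numpy, scipy, OpenCV 4.12 (cv2) and the standard library are available. Lean on these libraries where they do the work, as an engineer would, in place of code of your own. Each camera call takes 0.05 s, during which the arm holds its last target. There are 200 camera calls.

TASK

Make up the two lens kits from the stock on the green mat: stand the three dry objectives (red, yellow and blue ring) close together in a triangle on the foam pad of the white canister base, and the oil pair (the white-ringed objective and the amber oil bottle) side by side on the pad of the orange base. Each must stand upright, flat on the pad inside the rim; set them down gently, drop and knock over nothing. Leave the green-ringed spare and the two deep covers where they stand.

Things in the scene. Friction and masses are not known exactly. Their poses are not given: they have to be found in the camera images.
- obj_red: microscope objective with a red colour ring (4x): black barrel, 32 mm diameter, cylindrical up to 42 mm above its base, then a red tapered shoulder 5 mm high and a narrower steel nose (21 mm across, tapering), 56 mm tall in all; stands nose up on its steel thread (27 mm across, 5 mm high). About 0.1 to 0.25 kg. Origin: centre of its underside; z up the barrel; round, so yaw means nothing.
- obj_yellow: microscope objective with a yellow colour ring (10x): black barrel, 32 mm diameter, cylindrical up to 42 mm above its base, then a yellow tapered shoulder 5 mm high and a narrower steel nose (21 mm across, tapering), 60 mm tall in all; stands nose up on its steel thread (27 mm across, 5 mm high). About 0.1 to 0.25 kg. Origin: centre of its underside; z up the barrel; round, so yaw means nothing.
- obj_blue: microscope objective with a blue colour ring (40x): black barrel, 32 mm diameter, cylindrical up to 42 mm above its base, then a blue tapered shoulder 5 mm high and a narrower steel nose (21 mm across, tapering), 64 mm tall in all; stands nose up on its steel thread (27 mm across, 5 mm high). About 0.1 to 0.25 kg. Origin: centre of its underside; z up the barrel; round, so yaw means nothing.
- obj_white: microscope objective with a white colour ring (100x, oil immersion): black barrel, 32 mm diameter, cylindrical up to 42 mm above its base, then a white tapered shoulder 5 mm high and a narrower steel nose (21 mm across, tapering), 66 mm tall in all; stands nose up on its steel thread (27 mm across, 5 mm high). About 0.1 to 0.25 kg. Origin: centre of its underside; z up the barrel; round, so yaw means nothing.
- obj_green: microscope objective with a green colour ring (20x); a spare that stays in the stock: black barrel, 32 mm diameter, cylindrical up to 42 mm above its base, then a green tapered shoulder 5 mm high and a narrower steel nose (21 mm across, tapering), 62 mm tall in all; stands nose up on its steel thread (27 mm across, 5 mm high). About 0.1 to 0.25 kg. Origin: centre of its underside; z up the barrel; round, so yaw means nothing.
- oil_bottle: amber glass dropper bottle of immersion oil: body 32 mm diameter, cylindrical up to 42 mm, with a paper label, sloping amber shoulder, black cap 20 mm across and a black rubber bulb, 74 mm tall in all. Stands upright, about 0.07 kg. Origin: centre of its underside; z up; round.
- base_white: shallow screw base of the white lens canister, open upward: white plastic dish, 116 mm outer diameter, dark grey foam pad (firm, flat) inside, 103 mm diameter, its top 8 mm above the underside; the rim stands 16 mm above the underside (8 mm above the pad), inner diameter 104 mm. Loose, about 0.25 kg. Origin: centre of its underside; z up; round.
- base_orange: shallow screw base of the orange lens canister, open upward: orange plastic dish, 116 mm outer diameter, dark grey foam pad (firm, flat) inside, 103 mm diameter, its top 8 mm above the underside; the rim stands 16 mm above the underside (8 mm above the pad), inner diameter 104 mm. Loose, about 0.25 kg. Origin: centre of its underside; z up; round.
- cover_white: deep screw cover of the white canister, standing closed side up beside the work: plain white cylinder 120 mm diameter, 84 mm tall, ribbed near the foot. Loose; to be left alone. Origin: centre of its underside.
- cover_orange: deep screw cover of the orange canister, standing closed side up beside the work: plain orange cylinder 120 mm diameter, 84 mm tall, ribbed near the foot. Loose; to be left alone. Origin: centre of its underside.
Not all that is in view belongs to the job. Leave any turquoise look-alike of the oil_bottle alone.

How it is judged:
By the outcome, as a careful person would: the job done as asked, in the order asked, and still so for the second after the job is handed in, with the robot touching nothing.
It also fails if it takes over 128 s, if anything falls off the work surface, if the arm or the gripper's body presses on something with over 40 N, if the wrist force passes 120 N, or if a joint passes its speed limit or range.

## Working session

There is one attempt and no reset: what is moved stays moved. The work goes in short steps, Python scripts to look and compute and a tool call to move; the robot and the scene stay as the last step left them, time stands still between calls to the robot, and variables do not carry over. Pictures are saved under pics/ and viewed, at most 14 in all, crops included, and the job is handed in when it is done.

Besides the shell and the picture viewer there is one more tool, called after "Emit:" as name(argument=value, ...), one argument or row to a line, values as JSON. drive_tool: Moves the arm, as the interface text tells. Its arguments: {"type":"object","properties":{"increments":{"type":"array"}},"required":["increments"]}

```bash
mkdir -p pics; cat > h.py <<'E'
import numpy as np, cv2
from rig import get_state, get_image, finish_job
def ray(im,u,v,z):
    K=im["camera_matrix"];R=np.array(im["rotation"]);p=np.array(im["position"])
    d=R@np.linalg.inv(K)@np.array([u,v,1.0]); return p+d*(z-p[2])/d[2]
def cloud(im):
    K=np.array(im["camera_matrix"]);R=np.array(im["rotation"]);p=np.array(im["position"])
    d=im["depth"];v,u=np.mgrid[:d.shape[0],:d.shape[1]]
    q=np.stack([(u-K[0,2])/K[0,0]*d,(v-K[1,2])/K[1,1]*d,d],-1)
    w=q@R.T+p; w[d==0]=np.nan; return w
E
python3 - <<'E'
from h import *
for n in("scene","top"):
    im=get_image(n);np.save(n+"0.npy",im,allow_pickle=True);cv2.imwrite(f"pics/{n}0.png",cv2.resize(im["frame"],(800,600)));print(n,im["position"],np.round(im["rotation"],3).tolist(),im["camera_matrix"].tolist())
s=get_state();print({k:s[k] for k in("clock","eef_pos","tool_rot","opening")})
E
```

```text
scene [1039.14396221 -749.10579614  827.48564742] [[0.86, 0.337, -0.383], [0.51, -0.581, 0.634], [-0.009, -0.741, -0.672]] [[403.62233561462546, 0.0, 248.77707170012843], [0.0, 403.62233561462546, 195.9891638639249], [0.0, 0.0, 1.0]]
top [ 195.56064999    9.3859675  1723.08980627] [[-0.084, -0.972, 0.218], [-0.996, 0.082, -0.018], [-0.0, -0.218, -0.976]] [[476.8594316081642, 0.0, 256.13697538192827], [0.0, 476.8594316081642, 192.54292382350906], [0.0, 0.0, 1.0]]
{'clock': 0.1, 'eef_pos': array([180.39541632, 676.01903787, 224.350954  ]), 'tool_rot': array([[-9.66193248e-01,  2.57818806e-01, -2.66225989e-04],
       [ 2.57818942e-01,  9.66192805e-01, -9.25335431e-04],
       [ 1.86567597e-05, -9.62690948e-04, -9.99999536e-01]]), 'opening': 91.10316862729825}
```

View pics/scene0.png

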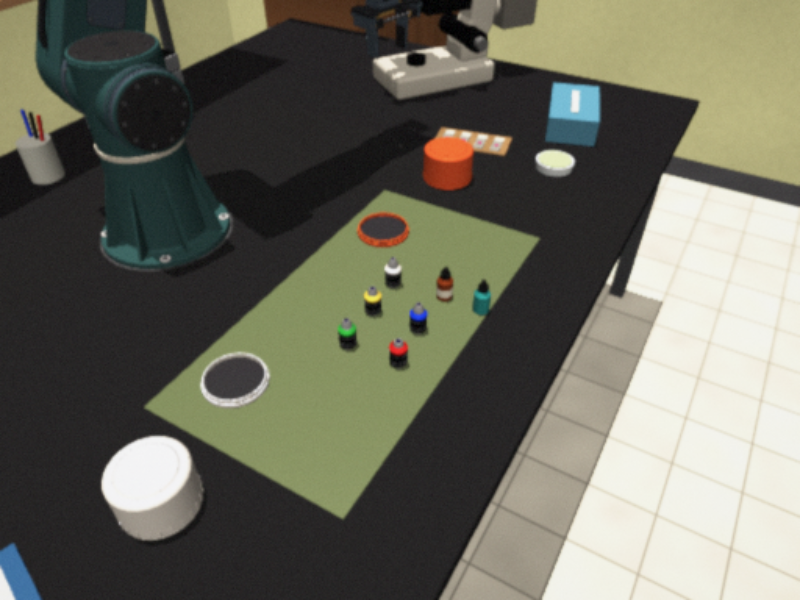

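View pics/top0.png

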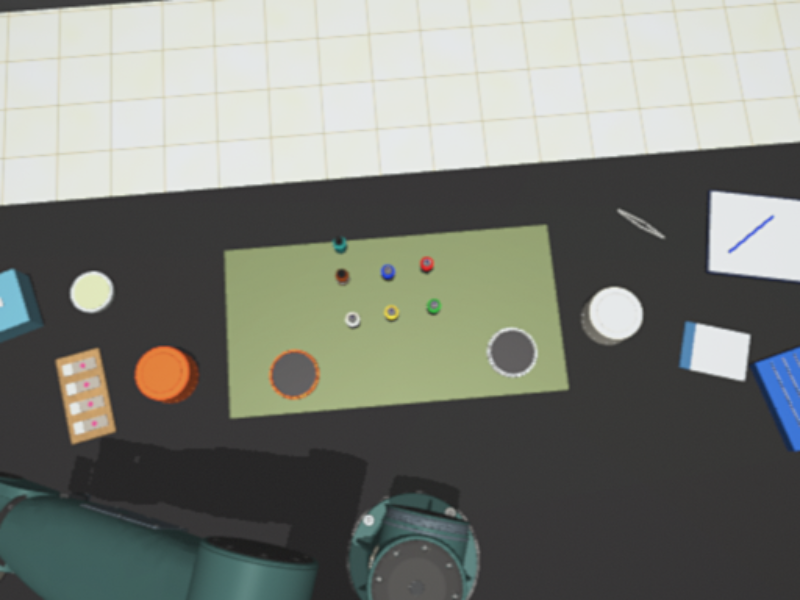

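The two views agree. In the top view (800x600), the objectives are red (427,264), blue (388,271), yellow (391,312), white (352,319) and green (433,306). The amber bottle is at (342,276), with the turquoise decoy at (340,244). The orange base is at (294,374) and the white base at (512,352).

```bash
cat > m.py <<'E'
from h import *
P={'red':((398,350),(427,264)),'blue':((418,316),(388,271)),'yellow':((373,298),(391,312)),'white':((393,271),(352,319)),'green':((347,333),(433,306)),'oil':((445,287),(342,276)),'decoy':((482,298),(340,244))}
B={'bw':((235,379),(512,352)),'bo':((383,229),(294,374))}
def notmat(f):   # not mat-green: hue away from the mat
    h=cv2.cvtColor(f,cv2.COLOR_BGR2HSV).astype(int)
    return h
def tri(ims,uv):
    A=[];b=[]
    for im,(u,v) in zip(ims,uv):
        p=np.array(im["position"]);d=ray(im,u,v,0)-p;d/=np.linalg.norm(d);M=np.eye(3)-np.outer(d,d);A.append(M);b.append(M@p)
    A=np.vstack(A);b=np.hstack(b);x=np.linalg.lstsq(A,b,rcond=None)[0];return x,np.linalg.norm(A@x-b)
def colmask(n,h):
    H,S,V=h[...,0],h[...,1],h[...,2]
    return {'red':((H<8)|(H>172))&(S>150)&(V>80),'blue':(H>110)&(H<130)&(S>150)&(V>80),'yellow':(H>20)&(H<32)&(S>150)&(V>110),
     'white':(S<50)&(V>150),'green':(H>45)&(H<75)&(S>120),'oil':((H<15)|(H>172))&(S>100),'decoy':(H>78)&(H<100)&(S>100)}[n]
E
python3 - <<'E'
from m import *
ims=[np.load(n+"0.npy",allow_pickle=True).item() for n in("scene","top")]
hs=[cv2.cvtColor(i["frame"],cv2.COLOR_BGR2HSV).astype(int) for i in ims]
cl=[cloud(i) for i in ims]
for n,pp in P.items():
    uv=[];ex=[]
    for k in (0,1):
        u,v=np.array(pp[k])*.64; m=colmask(n,hs[k]); yy,xx=np.mgrid[:384,:512]; m&=(abs(xx-u)<14)&(abs(yy-v)<16)
        uv.append((xx[m].mean(),yy[m].mean())); ex.append(m.sum())
        w=cl[k][(abs(xx-u)<14)&(abs(yy-v)<14)]; w=w[(w[:,2]>25)]
        ex+= [len(w),np.round((w.max(0)+w.min(0))/2).tolist()[:2],round(float(np.nanpercentile(w[:,2],98)))] if len(w) else []
    x,r=tri(ims,uv); print(n,np.round(x,1),round(r,1),ex,'top@45',np.round(ray(ims[1],*uv[1],45)[:2],1),'scene@45',np.round(ray(ims[0],*uv[0],45)[:2],1))
for n,pp in B.items():
    uv=[]
    for k in(0,1):
        u,v=np.array(pp[k])*.64; h=hs[k]
        f=cv2.inRange(h.astype(np.uint8),(0,0,0),(180,110,150)) if n=='bw' else cv2.inRange(h.astype(np.uint8),(0,0,0),(180,110,150))
        m=((h[...,1]<60)&(h[...,2]>140)) if n=='bw' else ((h[...,0]<15)|(h[...,0]>170))&(h[...,1]>140)&(h[...,2]>90)
        yy,xx=np.mgrid[:384,:512]; m&=(np.hypot(xx-u,yy-v)<30)
        c=max(cv2.findContours(m.astype(np.uint8),0,1)[0],key=len); e=cv2.fitEllipse(cv2.convexHull(c)); uv.append(e[0])
        w=cl[k][m]; print(n,k,np.round(e[0],1),np.round(e[1],1),'ray@12',np.round(ray(ims[k],*e[0],14)[:2],1),'z',np.nanpercentile(w[:,2],[50,90]).round(1), 'pad z',cl[k][int(v),int(u)].round(1),'mat z', cl[k][int(v)-35,int(u)].round(1))
    x,r=tri(ims,uv);print(n,np.round(x,1),round(r,1))
E
```

```text
red [655.9 -88.   33.5] 2.0 [np.int64(67), 142, [658.0, -91.0], 59, np.int64(37), 73, [656.0, -91.0], 61] top@45 [651.6 -88.2] scene@45 [662.3 -96.4]
blue [642.8   5.3  30.4] 4.8 [np.int64(51), 142, [646.0, -34.0], 68, np.int64(25), 67, [646.0, 2.0], 67] top@45 [636.2   3.3] scene@45 [652.3  -5.9]
yellow [544.7   3.2  33.5] 4.2 [np.int64(45), 136, [548.0, 35.0], 63, np.int64(27), 68, [548.0, 2.0], 64] top@45 [540.    1.3] scene@45 [553.8  -5.4]
white [539.2  93.4  39.6] 0.2 [np.int64(50), 134, [542.0, 50.0], 68, np.int64(66), 69, [537.0, 90.0], 68] top@45 [538.  93.] scene@45 [542.7  87.7]
green [553.8 -95.7  33.7] 2.3 [np.int64(63), 144, [555.0, -97.0], 64, np.int64(32), 69, [554.0, -99.0], 64] top@45 [550.2 -96.1] scene@45 [ 561.8 -103.7]
oil [644.9 111.4  27.5] 2.6 [np.int64(92), 137, [647.0, 68.0], 76, np.int64(32), 68, [643.0, 109.0], 75] top@45 [638.7 109.3] scene@45 [654.8  94.1]
decoy [724.8 111.3  21.6] 2.5 [np.int64(144), 146, [725.0, 108.0], 75, np.int64(51), 69, [721.0, 110.0], 73] top@45 [716. 109.] scene@45 [735.1  87.8]
bw 0 [149.6 242.8] [34.8 45.5] ray@12 [ 441.3 -273.5] z [11.6 18.1] pad z [ 436.4 -267.8    8.6] mat z [ 340.8 -159.1    3. ]
bw 1 [327.3 225.1] [32.9 33.9] ray@12 [ 434.9 -268.5] z [ 8.  16.6] pad z [ 436.3 -268.6    7.4] mat z [ 566.2 -284.     6. ]
bw [ 436.  -269.6    6.9] 0.2
bo 0 [244.8 146.6] [22.3 33. ] ray@12 [433.6 231.5] z [12.4 18.4] pad z [428.9 240.1   9.8] mat z [299.6 454.5   2. ]
bo 1 [187.9 239.2] [30.8 32. ] ray@12 [426.1 236.7] z [11.3 19.3] pad z [426.9 236.3  13.2] mat z [558.5 231.7  -3. ]
bo [427.9 238.4   7.4] 1.7
```

```bash
python3 - <<'E'
from m import *
from scipy.optimize import least_squares
ims=[np.load(n+"0.npy",allow_pickle=True).item() for n in("scene","top")]
cl=[cloud(i).reshape(-1,3) for i in ims]
A={'red':(657,-91,56),'blue':(646,2,64),'yellow':(548,2,60),'white':(539,91,66),'green':(554,-98,62),'oil':(644,109,74),'bw':(436,-269,0),'bo':(428,238,0)}
for n,(x,y,h) in A.items():
    for k in(0,1):
        c=cl[k];d=np.hypot(c[:,0]-x,c[:,1]-y)
        if h:
            w=c[(d<26)&(c[:,2]>14)&(c[:,2]<40)]; R=16
            t=c[(d<14)&(c[:,2]>h-7)&(c[:,2]<h+5)]
            top=(t[:,:2].mean(0).round(1).tolist(),round(float(np.nanpercentile(t[:,2],90)),1))
        else:
            w=c[(d<66)&(d>44)&(c[:,2]>12.5)&(c[:,2]<22)];R=55
            t=c[(d<35)]; top=('pad z',round(float(np.nanmedian(t[:,2])),1))
        f=least_squares(lambda p:np.hypot(w[:,0]-p[0],w[:,1]-p[1])-R,(x,y),loss='soft_l1',f_scale=2)
        print(n,k,len(w),f.x.round(1),'rms',round(float(np.median(abs(f.fun))),1),'top',top)
E
```

```text
red 0 77 [656.7 -88.4] rms 0.6 top ([658.2, -91.9], 58.3)
red 1 24 [656.8 -91.7] rms 1.0 top ([654.2, -90.9], 59.6)
blue 0 73 [645.8   3.6] rms 0.7 top ([647.6, 0.1], 67.4)
blue 1 20 [646.9   0.9] rms 0.8 top ([644.2, 1.9], 66.3)
yellow 0 65 [546.5   4.1] rms 0.9 top ([549.0, 0.8], 63.5)
yellow 1 16 [547.5   1.7] rms 0.8 top ([546.2, 0.7], 61.9)
white 0 64 [538.5  94.7] rms 0.8 top ([540.2, 91.2], 69.0)
white 1 16 [538.8  91.2] rms 0.3 top ([536.7, 91.2], 67.9)
green 0 73 [554.6 -95.1] rms 0.7 top ([556.4, -98.1], 63.7)
green 1 22 [555.  -98.6] rms 0.5 top ([553.3, -96.7], 63.9)
oil 0 69 [645.4 112. ] rms 0.8 top ([646.6, 109.1], 77.0)
oil 1 27 [646.  108.9] rms 0.9 top ([643.4, 108.3], 76.5)
bw 0 213 [ 436.9 -268.5] rms 1.8 top ('pad z', 9.9)
bw 1 87 [ 435.7 -270. ] rms 2.1 top ('pad z', 7.3)
bo 0 140 [428.  237.8] rms 1.9 top ('pad z', 10.9)
bo 1 83 [426.6 237. ] rms 1.8 top ('pad z', 8.3)
```

Emit:
drive_tool(
  increments=[
    [2.4, -3.8, -0.4, 0, 0, 0.026, 0.65],
    [2.4, -3.8, -0.4, 0, 0, 0.026, 0.65],
    [2.4, -3.8, -0.4, 0, 0, 0.026, 0.65],
    [2.4, -3.8, -0.4, 0, 0, 0.026, 0.65],
    [2.4, -3.8, -0.4, 0, 0, 0.026, 0.65],
  ],
)

```text
clock: 0.6
eef_pos: [301.0, 484.6, 204.6]
tool_rot: [[-0.992, 0.129, -0.0], [0.129, 0.992, -0.0], [0.0, -0.0, -1.0]]
contact_force: [0.2, 1.4, 0.9]
opening: 59.5
finger_force: 0.0
```

Emit:
drive_tool(
  increments=[
    [2.4, -3.8, -0.4, 0, 0, 0.026, 0.65],
    [2.4, -3.8, -0.4, 0, 0, 0.026, 0.65],
    [2.4, -3.8, -0.4, 0, 0, 0.026, 0.65],
    [2.4, -3.8, -0.4, 0, 0, 0.026, 0.65],
    [2.4, -3.8, -0.4, 0, 0, 0.026, 0.65],
  ],
)

```text
clock: 1.1
eef_pos: [421.0, 294.6, 184.7]
tool_rot: [[-1.0, -0.0, -0.0], [-0.0, 1.0, -0.0], [0.0, -0.0, -1.0]]
contact_force: [0.5, 1.5, -0.5]
opening: 59.6
finger_force: 0.0
```

Emit:
drive_tool(
  increments=[
    [2.4, -3.8, -0.4, 0, 0, 0, 0.65],
    [2.4, -3.8, -0.4, 0, 0, 0, 0.65],
    [2.4, -3.8, -0.4, 0, 0, 0, 0.65],
    [2.4, -3.8, -0.4, 0, 0, 0, 0.65],
    [0, 0, 0, 0, 0, 0, 0.65],
  ],
)

```text
clock: 1.6
eef_pos: [518.3, 140.9, 168.5]
tool_rot: [[-1.0, 0.005, 0.0], [0.005, 1.0, -0.0], [-0.0, -0.0, -1.0]]
contact_force: [-0.4, -1.3, -0.0]
opening: 59.4
finger_force: 0.0
```

Emit:
drive_tool(
  increments=[
    [2.4, -3.9, -0.4, 0, 0, 0, 0.65],
    [2.4, -3.9, -0.4, 0, 0, 0, 0.65],
    [2.4, -3.9, -0.4, 0, 0, 0, 0.65],
    [2.4, -3.9, -0.4, 0, 0, 0, 0.65],
    [2.4, -3.9, -0.4, 0, 0, 0, 0.65],
  ],
)

```text
clock: 2.1
eef_pos: [637.0, -51.9, 148.6]
tool_rot: [[-1.0, 0.001, -0.0], [0.001, 1.0, 0.0], [0.0, 0.0, -1.0]]
contact_force: [1.0, 0.0, 0.9]
opening: 59.4
finger_force: 0.0
```

Emit:
drive_tool(
  increments=[
    [2, -3.5, -0.4, 0, 0, 0, 0.65],
    [0, 0, 0, 0, 0, 0, 0.65],
    [0, 0, 0, 0, 0, 0, 0.65],
    [0, 0, 0, 0, 0, 0, 0.65],
  ],
)

```text
clock: 2.5
eef_pos: [655.9, -84.6, 144.7]
tool_rot: [[-1.0, 0.0, -0.001], [0.0, 1.0, 0.0], [0.001, 0.0, -1.0]]
contact_force: [-0.1, 0.5, 0.3]
opening: 59.0
finger_force: 0.0
```

Emit:
drive_tool(
  increments=[
    [0.1, -0.5, -3, 0, 0, 0, 0.65],
    [0, 0, -3, 0, 0, 0, 0.65],
    [0, 0, -2, 0, 0, 0, 0.65],
    [0, 0, -2, 0, 0, 0, 0.65],
    [0, 0, 0, 0, 0, 0, 0.65],
  ],
)

```text
clock: 3.0
eef_pos: [655.5, -89.1, 42.8]
tool_rot: [[-1.0, -0.001, -0.004], [-0.001, 1.0, 0.001], [0.004, 0.001, -1.0]]
contact_force: [-1.3, 1.1, 0.2]
opening: 59.3
finger_force: 0.0
```

```bash
python3 - <<'E'
from h import *
s=get_state();print(s["eef_pos"],s["contact_force"])
a=[]
for n,(u,v) in(("scene",(398,350)),("top",(427,264))):
    f=get_image(n)["frame"];u=int(u*.64);v=int(v*.64);a.append(cv2.resize(f[v-50:v+40,u-45:u+45],(390,390),interpolation=cv2.INTER_CUBIC))
cv2.imwrite("pics/a1.png",np.hstack(a))
E
```

```text
[655.46686503 -89.08487643  42.75221395] [-1.2777124   1.12706598  0.16227105]
```

View pics/a1.png

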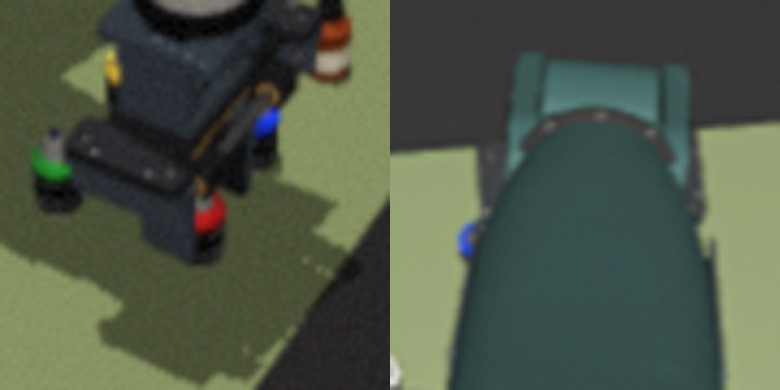

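In the scene crop (left), the fingers straddle the red objective at about (205,220). The blue one stands clear behind at (265,125).

Emit:
drive_tool(
  increments=[
    [0.1, -0.1, -1, 0, 0, 0, 0.65],
    [0, 0, -0.8, 0, 0, 0, 0.65],
    [0, 0, 0, 0, 0, 0, 0.65],
    [0, 0, 0, 0, 0, 0, 0.5],
    [0, 0, 0, 0, 0, 0, 0.4],
  ],
)

```text
clock: 3.6
eef_pos: [658.7, -91.7, 27.2]
tool_rot: [[-1.0, 0.001, 0.0], [0.001, 1.0, -0.0], [-0.0, -0.0, -1.0]]
contact_force: [0.5, -0.5, 0.1]
opening: 45.9
finger_force: 0.0
```

Emit:
drive_tool(
  increments=[
    [0, 0, 0, 0, 0, 0, 0.3],
    [0, 0, 0, 0, 0, 0, 0.2],
    [0, 0, 0, 0, 0, 0, 0.2],
    [0, 0, 0, 0, 0, 0, 0.2],
  ],
)

```text
clock: 4.0
eef_pos: [658.7, -91.7, 27.2]
tool_rot: [[-1.0, 0.001, 0.0], [0.001, 1.0, -0.0], [-0.0, -0.0, -1.0]]
contact_force: [0.1, 1.2, 3.5]
opening: 31.2
finger_force: 30.0
```

Emit:
drive_tool(
  increments=[
    [0, 0, 1, 0, 0, 0, 0.2],
    [0, 0, 3, 0, 0, 0, 0.2],
    [0, 0, 3, 0, 0, 0, 0.2],
    [0, 0, 2, 0, 0, 0, 0.2],
    [-2, -2, 0, 0, 0, 0, 0.2],
  ],
)

```text
clock: 4.5
eef_pos: [641.6, -111.0, 120.9]
tool_rot: [[-1.0, -0.001, 0.006], [-0.001, 1.0, -0.001], [-0.006, -0.001, -1.0]]
contact_force: [-0.5, 0.2, -1.4]
opening: 31.5
finger_force: 30.0
```

Emit:
drive_tool(
  increments=[
    [-3, -3, 0, 0, 0, 0, 0.2],
    [-3, -3, 0, 0, 0, 0, 0.2],
    [-3, -3, 0, 0, 0, 0, 0.2],
    [-3, -3, 0, 0, 0, 0, 0.2],
    [-3, -3, 0, 0, 0, 0, 0.2],
  ],
)

```text
clock: 5.0
eef_pos: [487.2, -262.6, 117.5]
tool_rot: [[-1.0, 0.001, 0.0], [0.001, 1.0, -0.0], [-0.0, -0.0, -1.0]]
contact_force: [0.5, -1.3, -0.9]
opening: 31.2
finger_force: 30.0
```

Emit:
drive_tool(
  increments=[
    [-2, -2, 0, 0, 0, 0, 0.2],
    [-1, 0, 0, 0, 0, 0, 0.2],
    [0, 0, -3, 0, 0, 0, 0.2],
    [0, 0, -3, 0, 0, 0, 0.2],
    [0, 0, -1, 0, 0, 0, 0.2],
  ],
)

```text
clock: 5.5
eef_pos: [457.5, -280.5, 45.1]
tool_rot: [[-1.0, 0.001, -0.002], [0.001, 1.0, 0.002], [0.002, 0.002, -1.0]]
contact_force: [-0.3, 0.0, -0.0]
opening: 31.3
finger_force: 30.0
```

Emit:
drive_tool(
  increments=[
    [0, 0, 0, 0, 0, 0, 0.2],
    [0, 0, 0, 0, 0, 0, 0.2],
    [0, 0, 0, 0, 0, 0, 0.2],
  ],
)

```text
clock: 5.8
eef_pos: [459.3, -282.0, 48.2]
tool_rot: [[-1.0, 0.0, 0.001], [0.0, 1.0, -0.001], [-0.001, -0.001, -1.0]]
contact_force: [0.2, 0.3, -0.7]
opening: 31.2
finger_force: 30.0
```

```bash
python3 - <<'E'
from h import *
s=get_state();print(s["eef_pos"],s["contact_force"])
a=[]
for n,(u,v) in(("scene",(235,379)),("top",(512,352))):
    f=get_image(n)["frame"];u=int(u*.64);v=int(v*.64);a.append(cv2.resize(f[v-60:v+40,u-50:u+50],(390,390),interpolation=cv2.INTER_CUBIC))
cv2.imwrite("pics/a2.png",np.hstack(a))
E
```

```text
[ 459.32334857 -281.95534617   48.20827607] [ 0.22562996  0.31205557 -0.74678991]
```

View pics/a2.png

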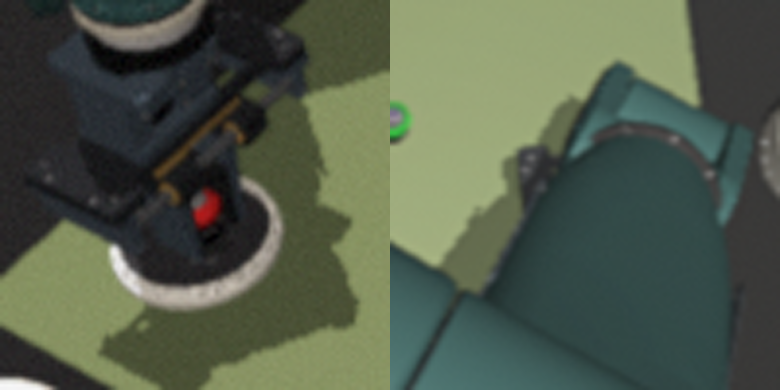

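In the scene crop, the red objective at (205,205) hangs upright over the pad, inside the white rim. I'll lower it slowly and watch the force.

Emit:
drive_tool(
  increments=[
    [0, 0, -0.5, 0, 0, 0, 0.2],
    [0, 0, -0.3, 0, 0, 0, 0.2],
    [0, 0, -0.2, 0, 0, 0, 0.2],
    [0, 0, 0, 0, 0, 0, 0.2],
    [0, 0, 0, 0, 0, 0, 0.2],
  ],
)

```text
clock: 6.4
eef_pos: [458.5, -281.6, 36.8]
tool_rot: [[-1.0, 0.001, -0.0], [0.001, 1.0, 0.0], [0.0, 0.0, -1.0]]
contact_force: [-0.0, 0.7, -1.3]
opening: 31.1
finger_force: 30.0
```

Emit:
drive_tool(
  increments=[
    [0, 0, -0.1, 0, 0, 0, 0.2],
    [0, 0, 0, 0, 0, 0, 0.2],
    [0, 0, 0, 0, 0, 0, 0.2],
  ],
)

```text
clock: 6.7
eef_pos: [458.5, -281.7, 35.9]
tool_rot: [[-1.0, 0.001, 0.0], [0.001, 1.0, -0.0], [-0.0, -0.0, -1.0]]
contact_force: [0.2, 0.6, -2.7]
opening: 31.7
finger_force: 30.0
```

Emit:
drive_tool(
  increments=[
    [0, 0, -0.1, 0, 0, 0, 0.2],
    [0, 0, 0, 0, 0, 0, 0.2],
    [0, 0, 0, 0, 0, 0, 0.2],
  ],
)

```text
clock: 7.0
eef_pos: [458.6, -281.7, 35.2]
tool_rot: [[-1.0, 0.001, 0.0], [0.001, 1.0, -0.0], [-0.0, -0.0, -1.0]]
contact_force: [-1.3, 1.4, 5.9]
opening: 31.3
finger_force: 30.0
```

Emit:
drive_tool(
  increments=[
    [0, 0, 0, 0, 0, 0, 0.37],
    [0, 0, 0, 0, 0, 0, 0.4],
    [0, 0, 0, 0, 0, 0, 0.45],
    [0, 0, 0, 0, 0, 0, 0.5],
    [0, 0, 1, 0, 0, 0, 0.5],
  ],
)

```text
clock: 7.5
eef_pos: [457.8, -281.2, 44.3]
tool_rot: [[-1.0, 0.001, -0.002], [0.001, 1.0, 0.001], [0.002, 0.001, -1.0]]
contact_force: [-0.4, 0.2, 0.4]
opening: 45.7
finger_force: 0.0
```

Emit:
drive_tool(
  increments=[
    [0, 0, 2, 0, 0, 0, 0.5],
    [0, 0, 3, 0, 0, 0, 0.5],
    [0, 0, 3, 0, 0, 0, 0.5],
    [0, 0, 2, 0, 0, 0, 0.5],
    [1, 4, 0, 0, 0, 0, 0.6],
  ],
)

```text
clock: 8.0
eef_pos: [470.1, -244.6, 148.8]
tool_rot: [[-1.0, 0.004, 0.005], [0.004, 1.0, -0.003], [-0.005, -0.003, -1.0]]
contact_force: [1.0, 0.5, -0.5]
opening: 51.1
finger_force: 0.0
```

Emit:
drive_tool(
  increments=[
    [1.3, 4, 0, 0, 0, 0, 0.65],
    [1.3, 4, 0, 0, 0, 0, 0.65],
    [1.3, 4, 0, 0, 0, 0, 0.65],
    [1.3, 4, 0, 0, 0, 0, 0.65],
    [1.3, 4, 0, 0, 0, 0, 0.65],
  ],
)

```text
clock: 8.5
eef_pos: [533.9, -39.9, 145.8]
tool_rot: [[-1.0, 0.001, 0.001], [0.001, 1.0, -0.0], [-0.001, -0.0, -1.0]]
contact_force: [-0.2, -0.5, -0.1]
opening: 59.2
finger_force: 0.0
```

Emit:
drive_tool(
  increments=[
    [1.3, 4.4, 0, 0, 0, 0, 0.65],
    [0, 0, 0, 0, 0, 0, 0.65],
    [0, 0, 0, 0, 0, 0, 0.65],
    [0, 0, 0, 0, 0, 0, 0.65],
  ],
)

```text
clock: 8.9
eef_pos: [546.2, 1.7, 145.2]
tool_rot: [[-1.0, 0.001, -0.0], [0.001, 1.0, -0.0], [0.0, -0.0, -1.0]]
contact_force: [-0.5, 0.1, -0.0]
opening: 59.3
finger_force: 0.0
```

```bash
cat > look.py <<'E'
import sys
from h import *
def look(name,pts,w=50):
    s=get_state();print(s["clock"],np.round(s["eef_pos"],1),np.round(s["contact_force"],1))
    a=[]
    for n,(u,v) in zip(("scene","top"),pts):
        f=get_image(n)["frame"];u=int(u*.64);v=int(v*.64);a.append(cv2.resize(f[v-w:v+w,u-w:u+w],(390,390),interpolation=cv2.INTER_CUBIC))
    cv2.imwrite(name,np.hstack(a))
E
python3 -c "
from look import *
look('pics/a3.png',((235,379),(512,352)))"
```

```text
8.9 [546.2   1.7 145.2] [-0.5  0.1 -0. ]
```

View pics/a3.png

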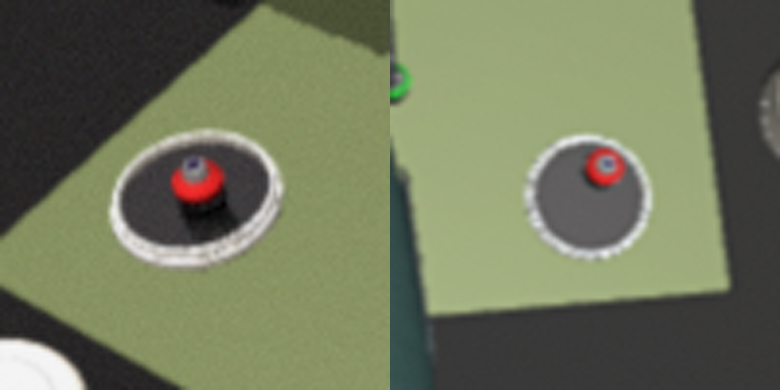

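Red stands upright inside the white rim, at (605,167) in the top crop. Yellow is next.

Emit:
drive_tool(
  increments=[
    [0.1, 0, -3, 0, 0, 0, 0.65],
    [0, 0, -3, 0, 0, 0, 0.65],
    [0, 0, -2.8, 0, 0, 0, 0.65],
    [0, 0, -2, 0, 0, 0, 0.65],
    [0, 0, -1, 0, 0, 0, 0.65],
  ],
)

```text
clock: 9.5
eef_pos: [546.4, 1.4, 25.3]
tool_rot: [[-1.0, 0.002, -0.002], [0.002, 1.0, 0.0], [0.002, 0.0, -1.0]]
contact_force: [0.6, 0.1, 0.2]
opening: 59.2
finger_force: 0.0
```

Emit:
drive_tool(
  increments=[
    [0, 0, 0, 0, 0, 0, 0.6],
    [0, 0, 0, 0, 0, 0, 0.5],
    [0, 0, 0, 0, 0, 0, 0.4],
    [0, 0, 0, 0, 0, 0, 0.3],
    [0, 0, 0, 0, 0, 0, 0.2],
  ],
)

```text
clock: 10.0
eef_pos: [548.1, 2.3, 27.8]
tool_rot: [[-1.0, 0.001, 0.001], [0.001, 1.0, -0.0], [-0.001, -0.0, -1.0]]
contact_force: [-2.6, -1.5, 7.9]
opening: 31.3
finger_force: 30.0
```

Emit:
drive_tool(
  increments=[
    [0, 0, 0, 0, 0, 0, 0.2],
    [0, 0, 0, 0, 0, 0, 0.2],
    [0, 0, 0, 0, 0, 0, 0.2],
  ],
)

```text
clock: 10.3
eef_pos: [548.1, 2.3, 27.8]
tool_rot: [[-1.0, 0.001, 0.001], [0.001, 1.0, -0.0], [-0.001, -0.0, -1.0]]
contact_force: [-1.9, -0.5, 9.1]
opening: 31.3
finger_force: 30.0
```

Emit:
drive_tool(
  increments=[
    [0, 0, 1, 0, 0, 0, 0.2],
    [0, 0, 3, 0, 0, 0, 0.2],
    [0, 0, 3, 0, 0, 0, 0.2],
    [0, 0, 3, 0, 0, 0, 0.2],
    [-1.2, -3.4, 0, 0, 0, 0, 0.2],
  ],
)

```text
clock: 10.8
eef_pos: [538.7, -30.4, 131.5]
tool_rot: [[-1.0, -0.002, 0.007], [-0.002, 1.0, -0.0], [-0.007, -0.0, -1.0]]
contact_force: [-0.6, -0.9, -2.0]
opening: 31.2
finger_force: 30.0
```

Emit:
drive_tool(
  increments=[
    [-1.7, -3.5, 0, 0, 0, 0, 0.2],
    [-1.7, -3.5, 0, 0, 0, 0, 0.2],
    [-1.7, -3.5, 0, 0, 0, 0, 0.2],
    [-1.7, -3.5, 0, 0, 0, 0, 0.2],
    [-1.7, -3.5, 0, 0, 0, 0, 0.2],
  ],
)

```text
clock: 11.3
eef_pos: [449.6, -207.9, 127.7]
tool_rot: [[-1.0, 0.001, 0.001], [0.001, 1.0, -0.0], [-0.001, -0.0, -1.0]]
contact_force: [0.6, -0.2, -1.5]
opening: 31.3
finger_force: 30.0
```

Emit:
drive_tool(
  increments=[
    [-1.7, -3.5, 0, 0, 0, 0, 0.2],
    [-1.8, -4, 0, 0, 0, 0, 0.2],
    [0, 0, 0, 0, 0, 0, 0.2],
    [0, 0, 0, 0, 0, 0, 0.2],
    [0, 0, 0, 0, 0, 0, 0.2],
  ],
)

```text
clock: 11.8
eef_pos: [415.7, -281.0, 127.2]
tool_rot: [[-1.0, 0.0, 0.0], [0.0, 1.0, 0.0], [-0.0, 0.0, -1.0]]
contact_force: [-0.5, -0.2, -1.1]
opening: 31.4
finger_force: 30.0
```

Emit:
drive_tool(
  increments=[
    [0, -0.1, -3, 0, 0, 0, 0.2],
    [0, 0, -3, 0, 0, 0, 0.2],
    [0, 0, -2, 0, 0, 0, 0.2],
    [0, 0, 0, 0, 0, 0, 0.2],
    [0, 0, -0.4, 0, 0, 0, 0.2],
  ],
)

```text
clock: 12.3
eef_pos: [416.2, -282.2, 43.5]
tool_rot: [[-1.0, -0.001, 0.0], [-0.001, 1.0, -0.0], [-0.0, -0.0, -1.0]]
contact_force: [-0.2, 0.3, -1.1]
opening: 31.1
finger_force: 30.0
```

Emit:
drive_tool(
  increments=[
    [0, 0, -0.3, 0, 0, 0, 0.2],
    [0, 0, -0.2, 0, 0, 0, 0.2],
    [0, 0, 0, 0, 0, 0, 0.2],
    [0, 0, 0, 0, 0, 0, 0.2],
  ],
)

```text
clock: 12.7
eef_pos: [415.7, -282.8, 38.3]
tool_rot: [[-1.0, 0.001, 0.0], [0.001, 1.0, -0.0], [-0.0, -0.0, -1.0]]
contact_force: [-1.3, -0.2, -0.6]
opening: 31.4
finger_force: 30.0
```

Emit:
drive_tool(
  increments=[
    [0, 0, -0.1, 0, 0, 0, 0.2],
    [0, 0, -0.1, 0, 0, 0, 0.2],
    [0, 0, 0, 0, 0, 0, 0.2],
    [0, 0, 0, 0, 0, 0, 0.2],
  ],
)

```text
clock: 13.1
eef_pos: [415.5, -282.7, 35.9]
tool_rot: [[-1.0, 0.001, -0.0], [0.001, 1.0, 0.0], [0.0, 0.0, -1.0]]
contact_force: [-0.7, -0.5, -1.6]
opening: 31.4
finger_force: 30.0
```

Emit:
drive_tool(
  increments=[
    [0, 0, -0.05, 0, 0, 0, 0.2],
    [0, 0, 0, 0, 0, 0, 0.2],
    [0, 0, 0, 0, 0, 0, 0.2],
  ],
)

```text
clock: 13.4
eef_pos: [415.5, -282.7, 35.8]
tool_rot: [[-1.0, 0.001, -0.0], [0.001, 1.0, 0.0], [0.0, 0.0, -1.0]]
contact_force: [-2.2, 1.5, 9.6]
opening: 31.7
finger_force: 30.0
```

Emit:
drive_tool(
  increments=[
    [0, 0, -0.05, 0, 0, 0, 0.2],
    [0, 0, 0, 0, 0, 0, 0.2],
    [0, 0, 0, 0, 0, 0, 0.2],
  ],
)

```text
clock: 13.7
eef_pos: [415.6, -282.7, 35.7]
tool_rot: [[-1.0, 0.001, -0.0], [0.001, 1.0, 0.0], [0.0, 0.0, -1.0]]
contact_force: [-5.5, 3.3, 20.7]
opening: 31.1
finger_force: 30.0
```

Emit:
drive_tool(
  increments=[
    [0, 0, 0.05, 0, 0, 0, 0.2],
    [0, 0, 0, 0, 0, 0, 0.37],
    [0, 0, 0, 0, 0, 0, 0.4],
    [0, 0, 0, 0, 0, 0, 0.45],
    [0, 0, 0, 0, 0, 0, 0.48],
  ],
)

```text
clock: 14.2
eef_pos: [415.5, -282.7, 35.3]
tool_rot: [[-1.0, 0.001, -0.0], [0.001, 1.0, 0.0], [0.0, 0.0, -1.0]]
contact_force: [-0.3, -0.2, 0.3]
opening: 43.3
finger_force: 0.0
```

Emit:
drive_tool(
  increments=[
    [0, 0, 1, 0, 0, 0, 0.48],
    [0, 0, 2, 0, 0, 0, 0.48],
    [0, 0, 3, 0, 0, 0, 0.48],
    [0, 0, 3, 0, 0, 0, 0.48],
    [0, 0, 2, 0, 0, 0, 0.48],
  ],
)

```text
clock: 14.7
eef_pos: [416.0, -283.0, 148.0]
tool_rot: [[-1.0, 0.001, 0.002], [0.001, 1.0, -0.001], [-0.002, -0.001, -1.0]]
contact_force: [0.5, -0.5, 0.1]
opening: 43.3
finger_force: 0.0
```

```bash
python3 -c "
from h import *
s=get_state();print(s['joint_positions'],s['eef_pos'])"
```

```text
[-3.68818629e+01  1.06019181e+01  1.24028651e+02  1.01980822e-03
  4.52549710e+01 -1.26837869e+02] [ 415.95073628 -282.96516239  148.01396294]
```

Emit:
drive_tool(
  increments=[
    [2.1, 2.6, 0, 0, 0, -0.143, 0.6],
    [2.1, 2.6, 0, 0, 0, -0.143, 0.65],
    [2.1, 2.6, 0, 0, 0, -0.143, 0.65],
    [2.1, 2.6, 0, 0, 0, -0.143, 0.65],
    [2.1, 2.6, 0, 0, 0, -0.143, 0.65],
  ],
)

```text
clock: 15.2
eef_pos: [521.3, -151.5, 146.3]
tool_rot: [[-0.751, 0.661, 0.001], [0.661, 0.751, -0.0], [-0.001, 0.0, -1.0]]
contact_force: [-0.3, -1.1, 1.1]
opening: 59.2
finger_force: 0.0
```

Emit:
drive_tool(
  increments=[
    [2.1, 2.6, 0, 0, 0, -0.143, 0.65],
    [2.1, 2.6, 0, 0, 0, -0.143, 0.65],
    [2.1, 2.6, 0, 0, 0, -0.143, 0.65],
    [2.1, 2.6, 0, 0, 0, -0.143, 0.65],
    [2.1, 2.6, 0, 0, 0, -0.143, 0.65],
  ],
)

```text
clock: 15.7
eef_pos: [626.2, -21.4, 146.2]
tool_rot: [[-0.134, 0.991, 0.0], [0.991, 0.134, -0.0], [-0.0, 0.0, -1.0]]
contact_force: [-0.3, -0.1, 0.3]
opening: 59.2
finger_force: 0.0
```

Emit:
drive_tool(
  increments=[
    [2.0, 2.4, 0, 0, 0, -0.141, 0.65],
    [0, 0, 0, 0, 0, 0, 0.65],
    [0, 0, 0, 0, 0, 0, 0.65],
    [0, 0, 0, 0, 0, 0, 0.65],
  ],
)

```text
clock: 16.1
eef_pos: [644.9, 0.9, 145.6]
tool_rot: [[-0.0, 1.0, -0.0], [1.0, 0.0, -0.0], [-0.0, -0.0, -1.0]]
contact_force: [-1.1, -0.1, -0.4]
opening: 59.2
finger_force: 0.0
```

```bash
python3 -c "
from look import *
look('pics/a4.png',((235,379),(512,352)))"
```

```text
16.1 [644.9   0.9 145.6] [-1.1 -0.1 -0.4]
```

View pics/a4.png

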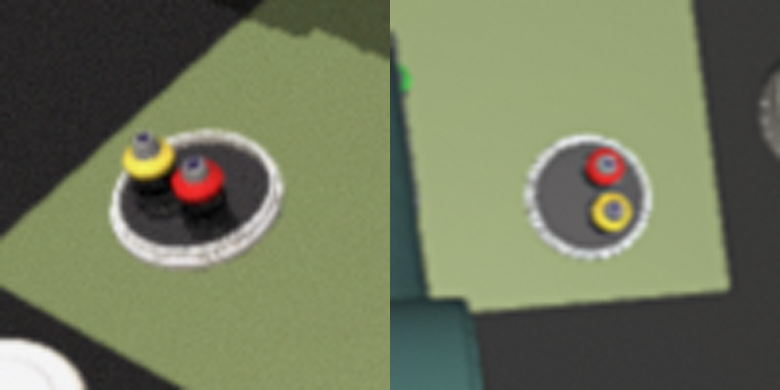

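Red (605,167) and yellow (611,212) both stand upright on the pad. I'll measure them with the base, then grasp blue.

```bash
python3 - <<'E'
from h import *
from scipy.optimize import least_squares
for n in("scene","top"):
    c=cloud(get_image(n)).reshape(-1,3)
    for nm,x,y,zl,zh,R,lo,hi in(("red",456,-282,20,48,16,0,24),("yel",415,-283,20,48,16,0,24),("bw",436,-269,12.5,19,55,47,64)):
        d=np.hypot(c[:,0]-x,c[:,1]-y);w=c[(d<hi)&(d>lo)&(c[:,2]>zl)&(c[:,2]<zh)]
        f=least_squares(lambda p:np.hypot(w[:,0]-p[0],w[:,1]-p[1])-R,(x,y),loss='soft_l1',f_scale=2)
        t=c[(d<14)&(c[:,2]>57)];print(n,nm,len(w),f.x.round(1),'top',t.mean(0).round(1) if len(t) else'')
E
```

```text
scene red 91 [ 456.7 -280.2] top [ 458.9 -283.4   62.7]
scene yel 85 [ 414.  -281.1] top [ 418.2 -284.3   64. ]
scene bw 164 [ 436.  -268.5] top 
top red 20 [ 457.8 -283.2] top [ 456.8 -282.6   61.7]
top yel 20 [ 414.4 -284.6] top [ 413.1 -281.5   64.9]
top bw 78 [ 435.7 -271.3] top
```

Emit:
drive_tool(
  increments=[
    [0.1, 0.1, -3, 0, 0, 0, 0.65],
    [0, 0, -3, 0, 0, 0, 0.65],
    [0, 0, -2.8, 0, 0, 0, 0.65],
    [0, 0, -2, 0, 0, 0, 0.65],
    [0, 0, -1, 0, 0, 0, 0.65],
  ],
)

```text
clock: 16.8
eef_pos: [645.4, 2.0, 25.7]
tool_rot: [[0.001, 1.0, -0.002], [1.0, -0.001, 0.0], [0.0, -0.002, -1.0]]
contact_force: [-0.7, -0.4, 0.7]
opening: 59.3
finger_force: 0.0
```

Emit:
drive_tool(
  increments=[
    [0, 0, 0, 0, 0, 0, 0.6],
    [0, 0, 0, 0, 0, 0, 0.5],
    [0, 0, 0, 0, 0, 0, 0.4],
    [0, 0, 0, 0, 0, 0, 0.3],
    [0, 0, 0, 0, 0, 0, 0.2],
  ],
)

```text
clock: 17.3
eef_pos: [647.0, 2.3, 28.4]
tool_rot: [[0.001, 1.0, 0.001], [1.0, -0.001, -0.0], [-0.0, 0.001, -1.0]]
contact_force: [-1.6, -0.5, 7.1]
opening: 31.2
finger_force: 30.0
```

Emit:
drive_tool(
  increments=[
    [0, 0, 0, 0, 0, 0, 0.2],
    [0, 0, 0, 0, 0, 0, 0.2],
    [0, 0, 0, 0, 0, 0, 0.2],
  ],
)

```text
clock: 17.6
eef_pos: [647.0, 2.3, 28.4]
tool_rot: [[0.001, 1.0, 0.001], [1.0, -0.001, -0.0], [-0.0, 0.001, -1.0]]
contact_force: [-2.6, 0.2, 7.5]
opening: 31.7
finger_force: 30.0
```

Emit:
drive_tool(
  increments=[
    [0, 0, 1, 0, 0, 0, 0.2],
    [0, 0, 3, 0, 0, 0, 0.2],
    [0, 0, 3, 0, 0, 0, 0.2],
    [0, 0, 3, 0, 0, 0, 0.2],
    [-2.6, -3.1, 0, 0, 0, 0, 0.2],
  ],
)

```text
clock: 18.1
eef_pos: [624.8, -27.3, 132.6]
tool_rot: [[-0.001, 1.0, 0.009], [1.0, 0.001, -0.0], [-0.0, 0.009, -1.0]]
contact_force: [0.9, -1.6, -2.7]
opening: 31.0
finger_force: 30.0
```

Emit:
drive_tool(
  increments=[
    [-2.6, -3.1, 0, 0, 0, 0, 0.2],
    [-2.6, -3.1, 0, 0, 0, 0, 0.2],
    [-2.6, -3.1, 0, 0, 0, 0, 0.2],
    [-2.6, -3.1, 0, 0, 0, 0, 0.2],
    [-2.6, -3.1, 0, 0, 0, 0, 0.2],
  ],
)

```text
clock: 18.6
eef_pos: [489.4, -184.6, 128.1]
tool_rot: [[0.001, 1.0, 0.001], [1.0, -0.001, -0.0], [-0.0, 0.001, -1.0]]
contact_force: [0.5, -0.3, -1.6]
opening: 31.3
finger_force: 30.0
```

Emit:
drive_tool(
  increments=[
    [-2.6, -3.1, 0, 0, 0, 0, 0.2],
    [-2.9, -3, 0, 0, 0, 0, 0.2],
    [0, 0, 0, 0, 0, 0, 0.2],
    [0, 0, 0, 0, 0, 0, 0.2],
    [0, 0, 0, 0, 0, 0, 0.2],
  ],
)

```text
clock: 19.1
eef_pos: [436.1, -244.4, 127.9]
tool_rot: [[0.001, 1.0, 0.001], [1.0, -0.001, -0.0], [-0.0, 0.001, -1.0]]
contact_force: [-0.4, 0.1, -2.1]
opening: 31.1
finger_force: 30.0
```

Emit:
drive_tool(
  increments=[
    [0, 0, -3, 0, 0, 0, 0.2],
    [0, 0, -3, 0, 0, 0, 0.2],
    [0, 0, -2, 0, 0, 0, 0.2],
    [0, 0, 0, 0, 0, 0, 0.2],
    [0, 0, -0.4, 0, 0, 0, 0.2],
  ],
)

```text
clock: 19.6
eef_pos: [436.4, -244.3, 44.0]
tool_rot: [[-0.0, 1.0, 0.0], [1.0, 0.0, -0.0], [-0.0, 0.0, -1.0]]
contact_force: [0.5, -0.6, -1.4]
opening: 31.4
finger_force: 30.0
```

Emit:
drive_tool(
  increments=[
    [0, 0, -0.3, 0, 0, 0, 0.2],
    [0, 0, -0.2, 0, 0, 0, 0.2],
    [0, 0, 0, 0, 0, 0, 0.2],
    [0, 0, 0, 0, 0, 0, 0.2],
  ],
)

```text
clock: 20.0
eef_pos: [435.8, -244.8, 38.9]
tool_rot: [[0.001, 1.0, 0.001], [1.0, -0.001, -0.0], [-0.0, 0.001, -1.0]]
contact_force: [-0.6, -0.8, -3.2]
opening: 31.6
finger_force: 30.0
```

Emit:
drive_tool(
  increments=[
    [0, 0, -0.1, 0, 0, 0, 0.2],
    [0, 0, -0.1, 0, 0, 0, 0.2],
    [0, 0, 0, 0, 0, 0, 0.2],
    [0, 0, 0, 0, 0, 0, 0.2],
  ],
)

```text
clock: 20.4
eef_pos: [435.5, -244.7, 36.4]
tool_rot: [[0.001, 1.0, 0.0], [1.0, -0.001, -0.0], [-0.0, 0.0, -1.0]]
contact_force: [-0.3, -0.1, -2.9]
opening: 31.4
finger_force: 30.0
```

Emit:
drive_tool(
  increments=[
    [0, 0, -0.05, 0, 0, 0, 0.2],
    [0, 0, 0, 0, 0, 0, 0.2],
    [0, 0, 0, 0, 0, 0, 0.2],
  ],
)

```text
clock: 20.7
eef_pos: [435.6, -244.7, 36.4]
tool_rot: [[0.001, 1.0, -0.0], [1.0, -0.001, 0.0], [0.0, -0.0, -1.0]]
contact_force: [-3.0, 1.9, 9.3]
opening: 31.2
finger_force: 30.0
```

Emit:
drive_tool(
  increments=[
    [0, 0, 0, 0, 0, 0, 0.37],
    [0, 0, 0, 0, 0, 0, 0.4],
    [0, 0, 0, 0, 0, 0, 0.45],
    [0, 0, 0, 0, 0, 0, 0.48],
    [0, 0, 1, 0, 0, 0, 0.48],
  ],
)

```text
clock: 21.2
eef_pos: [434.8, -244.3, 45.4]
tool_rot: [[0.001, 1.0, -0.002], [1.0, -0.001, 0.001], [0.001, -0.002, -1.0]]
contact_force: [0.8, 0.2, -0.1]
opening: 43.2
finger_force: 0.0
```

Emit:
drive_tool(
  increments=[
    [0, 0, 2, 0, 0, 0, 0.48],
    [0, 0, 3, 0, 0, 0, 0.48],
    [0, 0, 3, 0, 0, 0, 0.48],
    [0, 0, 2, 0, 0, 0, 0.48],
    [1.1, 3.7, 0, 0, 0, 0, 0.6],
  ],
)

```text
clock: 21.7
eef_pos: [448.0, -210.2, 149.6]
tool_rot: [[0.004, 1.0, 0.005], [1.0, -0.004, -0.003], [-0.003, 0.005, -1.0]]
contact_force: [1.3, -0.3, -0.9]
opening: 49.2
finger_force: 0.0
```

Emit:
drive_tool(
  increments=[
    [1.1, 3.7, 0, 0, 0, 0, 0.65],
    [1.1, 3.7, 0, 0, 0, 0, 0.65],
    [1.1, 3.7, 0, 0, 0, 0, 0.65],
    [1.1, 3.7, 0, 0, 0, 0, 0.65],
    [1.1, 3.7, 0, 0, 0, 0, 0.65],
  ],
)

```text
clock: 22.2
eef_pos: [501.8, -21.1, 146.8]
tool_rot: [[0.001, 1.0, 0.001], [1.0, -0.001, -0.0], [-0.0, 0.001, -1.0]]
contact_force: [0.6, -1.4, 0.6]
opening: 59.2
finger_force: 0.0
```

Emit:
drive_tool(
  increments=[
    [1.1, 3.7, 0, 0, 0, 0, 0.65],
    [1.1, 3.7, 0, 0, 0, 0, 0.65],
    [1.5, 4.1, 0, 0, 0, 0, 0.65],
    [0, 0, 0, 0, 0, 0, 0.65],
    [0, 0, 0, 0, 0, 0, 0.65],
  ],
)

```text
clock: 22.7
eef_pos: [538.4, 93.0, 146.3]
tool_rot: [[-0.001, 1.0, 0.0], [1.0, 0.001, -0.0], [-0.0, 0.0, -1.0]]
contact_force: [-0.5, -0.0, -0.8]
opening: 59.2
finger_force: 0.0
```

Emit:
drive_tool(
  increments=[
    [0, 0, 0, 0, 0, 0, 0.65],
    [0, 0, 0, 0, 0, 0, 0.65],
  ],
)

```text
clock: 22.9
eef_pos: [538.2, 91.4, 146.1]
tool_rot: [[0.002, 1.0, -0.0], [1.0, -0.002, -0.0], [-0.0, -0.0, -1.0]]
contact_force: [0.6, -0.4, 1.2]
opening: 59.4
finger_force: 0.0
```

```bash
python3 -c "
from look import *
look('pics/a5.png',((235,379),(512,352)))"
```

```text
22.9 [538.2  91.4 146.1] [ 0.6 -0.4  1.2]
```

View pics/a5.png

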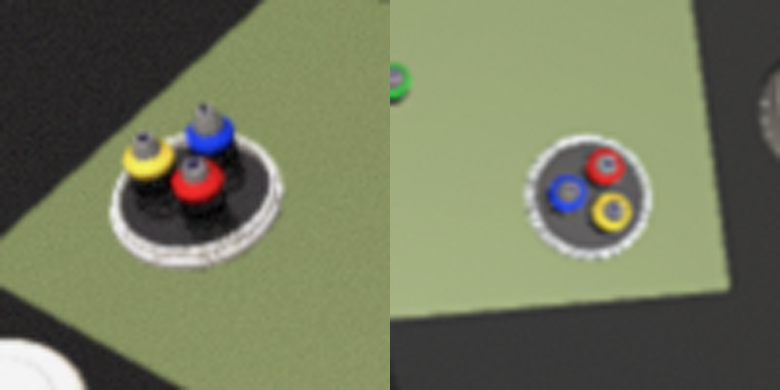

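The dry kit is complete: red (605,167), yellow (611,212) and blue (567,192) stand upright in a tight triangle on the pad. The white-ringed objective comes next.

Emit:
drive_tool(
  increments=[
    [0, 0, -3, 0, 0, 0, 0.65],
    [0, 0, -3, 0, 0, 0, 0.65],
    [0, 0, -2.8, 0, 0, 0, 0.65],
    [0, 0, -2, 0, 0, 0, 0.65],
    [0, 0, -1, 0, 0, 0, 0.65],
  ],
)

```text
clock: 23.5
eef_pos: [537.5, 91.7, 26.3]
tool_rot: [[0.002, 1.0, -0.002], [1.0, -0.002, -0.0], [-0.0, -0.002, -1.0]]
contact_force: [0.6, -1.1, 0.4]
opening: 59.4
finger_force: 0.0
```

Emit:
drive_tool(
  increments=[
    [0, 0, 0, 0, 0, 0, 0.6],
    [0, 0, 0, 0, 0, 0, 0.5],
    [0, 0, 0, 0, 0, 0, 0.4],
    [0, 0, 0, 0, 0, 0, 0.3],
    [0, 0, 0, 0, 0, 0, 0.2],
  ],
)

```text
clock: 24.0
eef_pos: [539.1, 92.4, 28.8]
tool_rot: [[0.001, 1.0, 0.001], [1.0, -0.001, 0.0], [0.0, 0.001, -1.0]]
contact_force: [-1.5, -0.4, 7.8]
opening: 31.4
finger_force: 30.0
```

Emit:
drive_tool(
  increments=[
    [0, 0, 0, 0, 0, 0, 0.2],
    [0, 0, 0, 0, 0, 0, 0.2],
    [0, 0, 0, 0, 0, 0, 0.2],
  ],
)

```text
clock: 24.3
eef_pos: [539.1, 92.4, 28.8]
tool_rot: [[0.001, 1.0, 0.001], [1.0, -0.001, 0.0], [0.0, 0.001, -1.0]]
contact_force: [-1.7, -1.0, 9.3]
opening: 31.5
finger_force: 30.0
```

Emit:
drive_tool(
  increments=[
    [0, 0, 1, 0, 0, 0, 0.2],
    [0, 0, 3, 0, 0, 0, 0.2],
    [0, 0, 3, 0, 0, 0, 0.2],
    [-1, 1.5, 2, 0, 0, 0, 0.2],
    [-2.2, 3.2, 0, 0, 0, 0, 0.2],
  ],
)

```text
clock: 24.8
eef_pos: [508.9, 139.3, 121.5]
tool_rot: [[0.003, 1.0, 0.006], [1.0, -0.003, 0.001], [0.001, 0.006, -1.0]]
contact_force: [0.2, 1.2, -2.7]
opening: 31.5
finger_force: 30.0
```

Emit:
drive_tool(
  increments=[
    [-2.2, 3.2, 0, 0, 0, 0, 0.2],
    [-2.2, 3.2, 0, 0, 0, 0, 0.2],
    [-2.2, 3.2, 0, 0, 0, 0, 0.2],
    [-1.4, 2.3, 0, 0, 0, 0, 0.2],
    [0, 0, 0, 0, 0, 0, 0.2],
  ],
)

```text
clock: 25.3
eef_pos: [425.0, 260.3, 118.5]
tool_rot: [[-0.002, 1.0, 0.0], [1.0, 0.002, 0.0], [0.0, 0.0, -1.0]]
contact_force: [0.9, -0.6, -1.9]
opening: 31.5
finger_force: 30.0
```

Emit:
drive_tool(
  increments=[
    [0, 0, -3, 0, 0, 0, 0.2],
    [0, 0, -3, 0, 0, 0, 0.2],
    [0, 0, -1, 0, 0, 0, 0.2],
    [0, 0, 0, 0, 0, 0, 0.2],
    [0, 0, 0, 0, 0, 0, 0.2],
  ],
)

```text
clock: 25.8
eef_pos: [427.1, 258.3, 48.8]
tool_rot: [[0.001, 1.0, 0.001], [1.0, -0.001, 0.0], [0.0, 0.001, -1.0]]
contact_force: [-0.3, -0.6, -1.7]
opening: 31.7
finger_force: 30.0
```

Emit:
drive_tool(
  increments=[
    [0, 0, -0.5, 0, 0, 0, 0.2],
    [0, 0, -0.3, 0, 0, 0, 0.2],
    [0, 0, -0.2, 0, 0, 0, 0.2],
    [0, 0, 0, 0, 0, 0, 0.2],
    [0, 0, 0, 0, 0, 0, 0.2],
  ],
)

```text
clock: 26.3
eef_pos: [426.5, 258.4, 38.0]
tool_rot: [[0.001, 1.0, 0.0], [1.0, -0.001, 0.0], [0.0, 0.0, -1.0]]
contact_force: [-0.1, 0.4, -1.5]
opening: 31.0
finger_force: 30.0
```

Emit:
drive_tool(
  increments=[
    [0, 0, -0.1, 0, 0, 0, 0.2],
    [0, 0, -0.05, 0, 0, 0, 0.2],
    [0, 0, 0, 0, 0, 0, 0.2],
    [0, 0, 0, 0, 0, 0, 0.2],
  ],
)

```text
clock: 26.7
eef_pos: [426.7, 258.5, 36.8]
tool_rot: [[0.001, 1.0, 0.0], [1.0, -0.001, 0.0], [0.0, 0.0, -1.0]]
contact_force: [-3.0, -0.7, 7.1]
opening: 31.4
finger_force: 30.0
```

Emit:
drive_tool(
  increments=[
    [0, 0, -0.05, 0, 0, 0, 0.2],
    [0, 0, 0, 0, 0, 0, 0.2],
    [0, 0, 0, 0, 0, 0, 0.2],
  ],
)

```text
clock: 27.0
eef_pos: [426.7, 258.5, 36.7]
tool_rot: [[0.001, 1.0, -0.0], [1.0, -0.001, 0.0], [0.0, -0.0, -1.0]]
contact_force: [-5.3, -2.4, 19.5]
opening: 31.9
finger_force: 30.0
```

Emit:
drive_tool(
  increments=[
    [0, 0, 0.05, 0, 0, 0, 0.37],
    [0, 0, 0, 0, 0, 0, 0.4],
    [0, 0, 0, 0, 0, 0, 0.45],
    [0, 0, 0, 0, 0, 0, 0.48],
    [0, 0, 1, 0, 0, 0, 0.48],
  ],
)

```text
clock: 27.5
eef_pos: [425.8, 258.0, 45.9]
tool_rot: [[0.001, 1.0, -0.002], [1.0, -0.001, -0.001], [-0.001, -0.002, -1.0]]
contact_force: [0.6, -0.1, -0.5]
opening: 43.6
finger_force: 0.0
```

Emit:
drive_tool(
  increments=[
    [0, 0, 2, 0, 0, 0, 0.48],
    [0, 0, 3, 0, 0, 0, 0.48],
    [0, 0, 3, 0, 0, 0, 0.48],
    [0, 0, 3, 0, 0, 0, 0.48],
    [3, -2, 0, 0, 0, 0, 0.55],
  ],
)

```text
clock: 28.0
eef_pos: [456.7, 240.0, 160.7]
tool_rot: [[-0.002, 1.0, 0.004], [1.0, 0.002, 0.002], [0.002, 0.004, -1.0]]
contact_force: [0.4, 0.6, -1.7]
opening: 48.6
finger_force: 0.0
```

Emit:
drive_tool(
  increments=[
    [3.1, -2.1, 0, 0, 0, 0, 0.6],
    [3.1, -2.1, 0, 0, 0, 0, 0.6],
    [3.1, -2.1, 0, 0, 0, 0, 0.6],
    [3.1, -2.1, 0, 0, 0, 0, 0.6],
    [3.1, -2.1, 0, 0, 0, 0, 0.6],
  ],
)

```text
clock: 28.5
eef_pos: [612.6, 132.2, 157.2]
tool_rot: [[0.001, 1.0, 0.0], [1.0, -0.001, 0.0], [0.0, 0.0, -1.0]]
contact_force: [0.0, 0.4, -0.0]
opening: 54.3
finger_force: 0.0
```

Emit:
drive_tool(
  increments=[
    [3.1, -2.2, 0, 0, 0, 0, 0.6],
    [0.2, 0, 0, 0, 0, 0, 0.6],
    [0, 0, 0, 0, 0, 0, 0.6],
    [0, 0, 0, 0, 0, 0, 0.6],
    [0, 0, 0, 0, 0, 0, 0.6],
  ],
)

```text
clock: 29.0
eef_pos: [643.6, 112.0, 156.6]
tool_rot: [[0.0, 1.0, -0.0], [1.0, -0.0, -0.0], [-0.0, -0.0, -1.0]]
contact_force: [0.4, 0.4, 0.4]
opening: 54.8
finger_force: 0.0
```

```bash
python3 -c "
from look import *
look('pics/a6.png',((400,260),(300,340)),75)"
```

```text
29.0 [643.6 112.  156.6] [0.4 0.4 0.4]
```

View pics/a6.png

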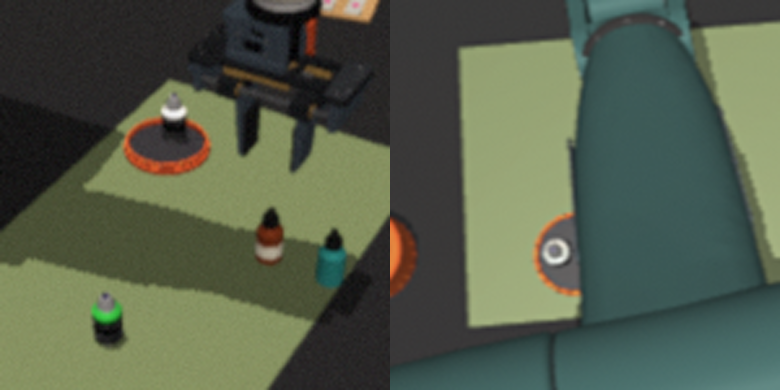

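White stands upright on the orange pad at (175,112) in the scene crop. The oil bottle at (270,240) and the turquoise decoy at (330,262) are both clear of the fingers.

Emit:
drive_tool(
  increments=[
    [0.1, -0.2, -3, 0, 0, 0, 0.6],
    [0, 0, -3, 0, 0, 0, 0.6],
    [0, 0, -3, 0, 0, 0, 0.6],
    [0, 0, -2.8, 0, 0, 0, 0.6],
    [0, 0, -1, 0, 0, 0, 0.6],
  ],
)

```text
clock: 29.6
eef_pos: [643.7, 109.5, 26.0]
tool_rot: [[0.0, 1.0, -0.003], [1.0, -0.0, -0.0], [-0.0, -0.003, -1.0]]
contact_force: [-0.2, -0.1, 0.9]
opening: 54.5
finger_force: 0.0
```

Emit:
drive_tool(
  increments=[
    [0, 0, 0, 0, 0, 0, 0.6],
    [0, 0, 0, 0, 0, 0, 0.5],
    [0, 0, 0, 0, 0, 0, 0.4],
    [0, 0, 0, 0, 0, 0, 0.35],
    [0, 0, 0, 0, 0, 0, 0.3],
  ],
)

```text
clock: 30.1
eef_pos: [646.2, 109.5, 29.6]
tool_rot: [[0.001, 1.0, 0.002], [1.0, -0.001, 0.0], [0.0, 0.002, -1.0]]
contact_force: [-1.8, 0.0, 7.8]
opening: 31.2
finger_force: 30.0
```

Emit:
drive_tool(
  increments=[
    [0, 0, 0, 0, 0, 0, 0.2],
    [0, 0, 0, 0, 0, 0, 0.2],
    [0, 0, 0, 0, 0, 0, 0.2],
  ],
)

```text
clock: 30.4
eef_pos: [646.2, 109.4, 29.6]
tool_rot: [[0.001, 1.0, 0.001], [1.0, -0.001, 0.0], [0.0, 0.001, -1.0]]
contact_force: [-1.4, -0.1, 8.4]
opening: 31.4
finger_force: 30.0
```

Emit:
drive_tool(
  increments=[
    [0, 0, 1, 0, 0, 0, 0.2],
    [0, 0, 3, 0, 0, 0, 0.2],
    [0, 0, 3, 0, 0, 0, 0.2],
    [0, 0, 2, 0, 0, 0, 0.2],
    [-3, 1.5, 1, 0, 0, 0, 0.2],
  ],
)

```text
clock: 30.9
eef_pos: [618.7, 123.8, 131.9]
tool_rot: [[0.003, 1.0, 0.006], [1.0, -0.003, 0.001], [0.001, 0.006, -1.0]]
contact_force: [-0.9, 0.2, -1.0]
opening: 31.7
finger_force: 30.0
```

Emit:
drive_tool(
  increments=[
    [-3.1, 1.5, 0, 0, 0, 0, 0.2],
    [-3.1, 1.5, 0, 0, 0, 0, 0.2],
    [-3.1, 1.5, 0, 0, 0, 0, 0.2],
    [-3.1, 1.5, 0, 0, 0, 0, 0.2],
    [-3.1, 1.5, 0, 0, 0, 0, 0.2],
  ],
)

```text
clock: 31.4
eef_pos: [459.3, 199.8, 129.1]
tool_rot: [[0.001, 1.0, 0.001], [1.0, -0.001, 0.0], [0.0, 0.001, -1.0]]
contact_force: [0.2, 0.4, -0.5]
opening: 31.3
finger_force: 30.0
```

Emit:
drive_tool(
  increments=[
    [-3.1, 1.5, 0, 0, 0, 0, 0.2],
    [-0.3, 0.3, 0, 0, 0, 0, 0.2],
    [0, 0, 0, 0, 0, 0, 0.2],
    [0, 0, 0, 0, 0, 0, 0.2],
    [0, 0, 0, 0, 0, 0, 0.2],
  ],
)

```text
clock: 31.9
eef_pos: [427.5, 217.1, 128.7]
tool_rot: [[0.002, 1.0, 0.001], [1.0, -0.002, 0.0], [0.0, 0.001, -1.0]]
contact_force: [-0.4, -0.7, -0.8]
opening: 31.0
finger_force: 30.0
```

Emit:
drive_tool(
  increments=[
    [0, 0, -3, 0, 0, 0, 0.2],
    [0, 0, -3, 0, 0, 0, 0.2],
    [0, 0, -2, 0, 0, 0, 0.2],
    [0, 0, 0, 0, 0, 0, 0.2],
    [0, 0, -0.4, 0, 0, 0, 0.2],
  ],
)

```text
clock: 32.4
eef_pos: [427.3, 217.2, 44.8]
tool_rot: [[0.002, 1.0, 0.0], [1.0, -0.002, 0.0], [0.0, 0.0, -1.0]]
contact_force: [0.8, -0.4, -0.4]
opening: 31.1
finger_force: 30.0
```

Emit:
drive_tool(
  increments=[
    [0, 0, -0.3, 0, 0, 0, 0.2],
    [0, 0, -0.2, 0, 0, 0, 0.2],
    [0, 0, 0, 0, 0, 0, 0.2],
    [0, 0, 0, 0, 0, 0, 0.2],
  ],
)

```text
clock: 32.8
eef_pos: [426.7, 217.4, 39.8]
tool_rot: [[0.001, 1.0, 0.001], [1.0, -0.001, 0.0], [0.0, 0.001, -1.0]]
contact_force: [-0.2, -0.4, -0.9]
opening: 31.4
finger_force: 30.0
```

Emit:
drive_tool(
  increments=[
    [0, 0, -0.1, 0, 0, 0, 0.2],
    [0, 0, -0.05, 0, 0, 0, 0.2],
    [0, 0, 0, 0, 0, 0, 0.2],
    [0, 0, 0, 0, 0, 0, 0.2],
  ],
)

```text
clock: 33.2
eef_pos: [426.5, 217.4, 37.9]
tool_rot: [[0.001, 1.0, 0.0], [1.0, -0.001, 0.0], [0.0, 0.0, -1.0]]
contact_force: [0.5, 0.3, -0.0]
opening: 30.8
finger_force: 30.0
```

Emit:
drive_tool(
  increments=[
    [0, 0, -0.05, 0, 0, 0, 0.2],
    [0, 0, 0, 0, 0, 0, 0.2],
    [0, 0, 0, 0, 0, 0, 0.2],
  ],
)

```text
clock: 33.5
eef_pos: [426.5, 217.4, 37.6]
tool_rot: [[0.001, 1.0, -0.0], [1.0, -0.001, 0.0], [0.0, -0.0, -1.0]]
contact_force: [-1.5, 0.2, 5.9]
opening: 31.3
finger_force: 30.0
```

Emit:
drive_tool(
  increments=[
    [0, 0, 0, 0, 0, 0, 0.37],
    [0, 0, 0, 0, 0, 0, 0.4],
    [0, 0, 0, 0, 0, 0, 0.45],
    [0, 0, 0, 0, 0, 0, 0.48],
    [0, 0, 1, 0, 0, 0, 0.48],
  ],
)

```text
clock: 34.0
eef_pos: [425.8, 217.0, 46.9]
tool_rot: [[0.001, 1.0, -0.002], [1.0, -0.001, -0.001], [-0.001, -0.002, -1.0]]
contact_force: [-0.3, 0.2, 0.5]
opening: 43.5
finger_force: 0.0
```

Emit:
drive_tool(
  increments=[
    [0, 0, 2, 0, 0, 0, 0.48],
    [0, 0, 3, 0, 0, 0, 0.48],
    [0, 0, 3, 0, 0, 0, 0.48],
    [0, 0, 3, 0, 0, 0, 0.48],
    [2, -4, 2, 0, 0, 0, 0.48],
  ],
)

```text
clock: 34.5
eef_pos: [446.2, 179.4, 180.2]
tool_rot: [[-0.003, 1.0, 0.002], [1.0, 0.003, 0.001], [0.001, 0.002, -1.0]]
contact_force: [1.4, -0.6, 0.1]
opening: 43.9
finger_force: 0.0
```

Emit:
drive_tool(
  increments=[
    [2, -4, 1, 0, 0, 0, 0.48],
    [2, -4, 1, 0, 0, 0, 0.48],
    [2, -4, 1, 0, 0, 0, 0.48],
    [2, -4, 0, 0, 0, 0, 0.48],
    [1, -2, 0, 0, 0, 0, 0.48],
  ],
)

```text
clock: 35.0
eef_pos: [537.8, -5.4, 208.8]
tool_rot: [[0.003, 1.0, 0.002], [1.0, -0.003, -0.0], [-0.0, 0.002, -1.0]]
contact_force: [0.9, 0.3, -0.6]
opening: 43.7
finger_force: 0.0
```

Emit:
drive_tool(
  increments=[
    [0, 0, 0, 0, 0, 0, 0.48],
    [0, 0, 0, 0, 0, 0, 0.48],
    [0, 0, 0, 0, 0, 0, 0.48],
  ],
)

```text
clock: 35.3
eef_pos: [536.0, -2.0, 207.6]
tool_rot: [[0.0, 1.0, -0.0], [1.0, -0.0, 0.0], [0.0, -0.0, -1.0]]
contact_force: [-0.6, -0.4, 0.9]
opening: 43.7
finger_force: 0.0
```

```bash
python3 -c "
from look import *
look('pics/a7.png',((330,300),(400,300)),110)
c=cloud(get_image('scene')).reshape(-1,3)
for n,x,y in(('w',427,258),('oil',427,217),('red',457,-282),('yel',414,-283),('blue',436,-245),('green',555,-98)):
    t=c[(np.hypot(c[:,0]-x,c[:,1]-y)<14)&(c[:,2]>55)];print(n,t.mean(0).round(1),np.nanpercentile(t[:,2],95).round(1))"
```

```text
35.3 [536.   -2.  207.6] [-0.6 -0.4  0.9]
w [429.  251.7  63.9] 71.3
oil [nan nan nan] nan
red [ 459.7 -283.4   60.7] 66.8
yel [ 418.4 -284.4   62.9] 71.1
blue [ 438.6 -246.7   64.1] 73.5
green [557.  -98.5  60.8] 65.5<string>:6: RuntimeWarning: Mean of empty slice.
  ret = um.true_divide(
  return np.nanmean(a, axis, out=out, keepdims=keepdims)
```

View pics/a7.png

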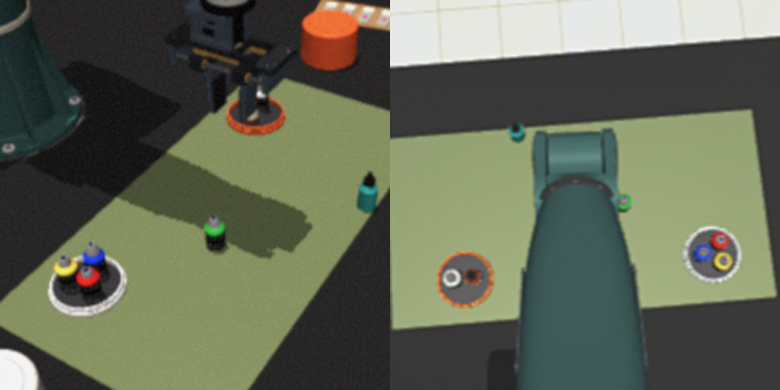

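The top view shows white (452,278) and oil (473,275) side by side on the orange pad. The gripper hides them in the scene view, so I'll raise the arm for a clear look.

Emit:
drive_tool(
  increments=[
    [3, -3, 3, 0, 0, 0, 0.48],
    [3, -3, 3, 0, 0, 0, 0.48],
    [3, -3, 3, 0, 0, 0, 0.48],
    [0, 0, 0, 0, 0, 0, 0.48],
    [0, 0, 0, 0, 0, 0, 0.48],
  ],
)

```text
clock: 35.95
eef_pos: [623.2, -89.1, 294.1]
tool_rot: [[0.001, 1.0, 0.0], [1.0, -0.001, 0.0], [0.0, 0.0, -1.0]]
contact_force: [-0.5, -0.4, -0.9]
opening: 44.0
finger_force: 0.0
```

```bash
python3 -c "
from look import *
look('pics/a8.png',((383,229),(294,374)),40)"
```

```text
35.95 [623.2 -89.1 294.1] [-0.5 -0.4 -0.9]
```

View pics/a8.png

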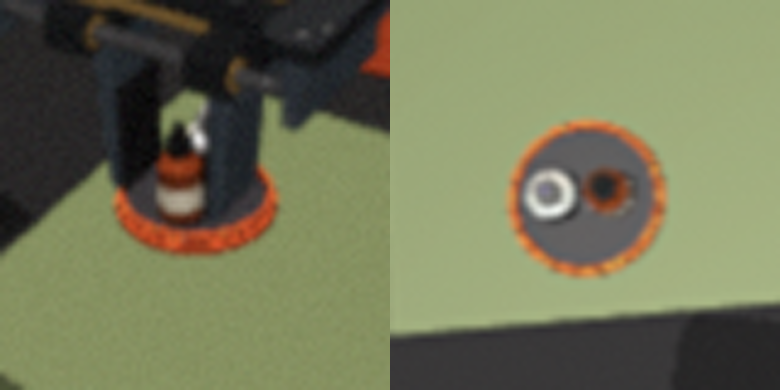

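Both stand upright inside the orange rim: oil (180,190) with white behind it in the scene crop, and white (548,193) beside oil (605,190) from above. I'll hand in the job.

```bash
python3 -c "
from h import *
print(finish_job())"
```

```text
the job is handed in; nothing more can be done
None
```

The job is handed in: red, yellow and blue stand upright in a tight triangle on the white base, and the white objective and oil bottle stand side by side on the orange base; the green spare, covers and turquoise look-alike were not moved, nothing was dropped, and it took about 36 s (no verdict was returned).

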